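# Index a vial carousel to its next hole

### The job

The vial under the sampling needle is finished. With a fingertip press the plunger button of the vial carousel right down, keep it pressed and turn the carousel with it by one hole anticlockwise (seen from above), then let the plunger spring up so that its pin locks in that hole and the next vial stands under the needle. Grasp nothing, do not touch the vials, and leave the other things on the bench where they are.

Things in the scene. Friction and masses are not known exactly. Their poses are not given: they have to be found in the camera images.
- station: Sampling station fixed to the bench: white round base, 176 mm wide, with a tongue that carries the needle stand. Origin: on the table's axis at bench height; z up, x towards the needle stand on the side away from the robot (rod 150 mm from the axis, 212 mm tall, its arm reaching back over the table).
- table_axis (a point): On the table's vertical axis, at the height of the table top, 77 mm above the bench. At the start the plunger button lies from here towards the robot and to its left; one hole on it lies towards the robot and to its right.
- table (a joint): Angle of the aluminium table (148 mm wide; six vial pockets 53 mm from the axis, 60 degrees apart; hub up to 95 mm above the bench). Rad, 0 at the hole where the pin is at the start, growing anticlockwise seen from above; the next hole is at 1.047. It turns easily (under 1 N at the button) once the pin is out; locked, it has 0.014 rad of play either way.
- plunger_top (a point): Centre of the flat rubber top of the round black plunger button (34 mm wide, 8 mm high) at the end of a short arm of the table, 112 mm from the axis, with which it goes round. 98 mm above the bench when up, 86 mm when down; the point moves with it. The rubber grips: a fingertip that presses the button down also carries it round.
- plunger (a joint): How far the plunger is pressed down: m, 0 = up (pin in a hole), 0.012 = stop. The spring takes 4 N to start and 8 N at the stop. Past 0.009 the pin is clear of the plate. Let go within about 3 mm of a hole it springs in and pulls the table true; let go elsewhere it rides under the plate at 0.008 to 0.009 until a hole comes.
- pin_tip (a point): Round tip of the plunger's 10 mm steel pin, 23 mm inward of the button. It stands from below in one of the six 12.5 mm holes (60 degrees apart, 89 mm from the axis) of the fixed steel index plate, a 202 mm round plate with its top 54 mm above the bench, and moves down and round with the plunger.
- vial_done: Capped cylindrical glass vial, 21 mm diameter, 51 mm tall, standing loosely in a 15 mm deep, 23.5 mm wide pocket of the table, which carries it round. Origin: centre of its underside, z up. At the start it stands under the needle.
- vial_next: Capped cylindrical glass vial, 21 mm diameter, 51 mm tall, standing loosely in a 15 mm deep, 23.5 mm wide pocket of the table, which carries it round. Origin: centre of its underside, z up. At the start one pocket clockwise of the needle: the one to be brought under it.
- vial_third: Capped cylindrical glass vial, 21 mm diameter, 51 mm tall, standing loosely in a 15 mm deep, 23.5 mm wide pocket of the table, which carries it round. Origin: centre of its underside, z up. At the start two pockets clockwise of the needle.
- vial_fourth: Capped cylindrical glass vial, 21 mm diameter, 51 mm tall, standing loosely in a 15 mm deep, 23.5 mm wide pocket of the table, which carries it round. Origin: centre of its underside, z up. At the start opposite the needle, on the robot's side.
- timer: Flat bench timer, 68 x 77 x 16 mm, lying in front and to the right of the station. Origin: centre of its underside. A bystander.
- petri_dish: Closed glass dish, 68 mm wide, 14 mm high, on the bench at the front left. Origin: centre of its underside. A bystander.
- flask: Conical glass flask, 70 mm wide, 125 mm tall, standing to the right of the station. Origin: centre of its underside. A bystander.

How it is judged:
By the outcome, as a careful person would: the job done as asked, in the order asked, and still so for the second after the job is handed in, with the robot touching nothing.
It also fails if it takes over 42 s, if anything falls off the work surface, if the arm or the gripper's body presses on something with over 40 N, if the wrist force passes 120 N, or if a joint passes its speed limit or range.

### The arm

A 7-joint arm with a two-finger parallel gripper is mounted at the origin on a cart in front of the work surface, level with it; the furniture and walls round the work are solid. World frame = base frame: x ahead of the robot, y to its left, z up, the work surface at z = 0. Lengths are in mm, angles in rad, forces in N, time in s.
With the tool pointing down it reaches from about 400 to 850 mm from the base axis. Payload 4.5 kg.
Tool frame: the origin (TCP) lies at the centre of the arm's flange, where the gripper is bolted on; the fingertips stand bot.tcp_to_tips ahead of it and the grasp point (between the pads) lies 155 mm ahead of it (bot.tcp_to_tips is the distance from the TCP to the fingertips, in mm); z points along the fingers, y is the line along which they close (so a half turn about z gives the same grasp; the last joint's range is limited). The gripper opens to 85 mm and grips with 20 to 120 N. Pads are 22 mm wide; open, the fingers measure 114 mm over their backs; the gripper's body (76 mm by 85 mm) begins 54 mm behind the grasp point. The pads swing forward as they close: fully open they stand 13 mm farther back than shut.
Start: joints at [1.29, 0.689, -0.195, 1.565, 0.157, 0.902, -0.215], TCP at [193.54, -594.29, 404.717] pointing down, gripper open.
Joint ranges: [-3.01, 3.01], [-0.46, 2.08], [-1.47, 1.51], [0.13, 2.56], [-1, 4.14], [0.04, 2.09], [-2.66, 2.66]. Speed limits (rad/s): [2.57, 2.57, 3.14, 3.14, 3.14, 3.14, 3.14].

### API

Orientations are given as [roll, pitch, yaw] about the fixed x, y, z axes, in that order (R = Rz(yaw) Ry(pitch) Rx(roll)).
In Python, from cell import bot, optics gives the robot as it stands.
- The arm moves only by the tool arm_command, never from a script. Its argument "targets" is one flat list of numbers, 7 for each row, row after row: the turn, a rotation vector about the tool's x, y, z in degrees, then the shift along the tool's x, y, z in mm, then the closure in counts, from 0 (fully open) to 255 (shut). In form: [wx, wy, wz, x, y, z, jaw, wx, wy, wz, x, y, z, jaw, ...]. A call has 1 to 20 rows; each row shifts and turns the commanded pose from where the row before left it, along the tool's axes as they then stand; what a row does not reach is not made up. A row lasts 1/10 s, in which the tool goes at most 50 mm and 8.59 degrees, less where a joint would pass 70% of its speed; a pose out of reach is approached as far as the arm can. A call is refused whole if a number of a shift passes 50 or a number of a turn 8.59, either way. A call with a gripper value outside its range is refused whole. The fingers move at their own pace and stop on an object; "grip_force" is the grip in N (left out, the last holds). Time passes only in rows, so rows that do not move let the fingers close. It gives the time, the measured TCP pose, the force, the opening and the grip force at its end, in the units of the state.
- bot.get_obs(): the state, without advancing time (a new reading comes with each control period).
- optics.read_camera(name): name is "scene" or "side" or "wrist"; returns a dict with "pixels" (400x640x3 uint8, red, green, blue), "depth" (400x640 float32, mm along the optical axis (not along the pixel's ray), 0 where there is no reading), "fx", "fy", "cx", "cy" (pixels), "R" (3x3) and "t" (3): a world point X has camera coordinates R X + t; the wrist camera has in their place "tool_from_camera" (4x4, takes a point from camera to tool coordinates, whose origin is the TCP and whose axes are the flange's). Camera axes: x right, y down, z forward; pixel columns grow to the right and rows downward; lengths in mm; the calibration is good to about 2 mm. A picture is of the moment at which its call begins: read the wrist's pose just before it.
- bot.hand_in(): hands the job in; it is judged then, once.
Trained networks look in a picture, given as the dict that the camera call returned (one of the last four; its "shot" number tells which), for a name from the list of things; names that differ only in an ending like _2 or _b are one class to them, and where a whole thing is asked for, a point or a joint stands for the part that bears it (a point fixed in the world has none). Each returns a list of dicts, best first, with "conf" (0 to 1); they miss things now and then, are a little off and sometimes report something else, mostly with a low value. They report only what shows in the picture. A call takes as long as a camera call.
- optics.recognise(picture, thing): "bbox" ([left, top, right, bottom] in pixels, round what is visible of it).
The state is a dict: "time_s": time; "q": joint angles; "joint_vel": joint speeds; "joint_efforts": joint torques, N m; "tcp_pos": TCP position; "ee_rot": TCP orientation; "ft_force": force on the tool from outside, world axes, zero at the start; "torque": the same for the moment, N m; "gripper_width": finger opening in mm; "grasp_force": force on a finger pad.
Only numpy, scipy, OpenCV 4.12 (cv2) and the standard library are available. Lean on these libraries where they do the work, as an engineer would, in place of code of your own. Each camera call takes 0.05 s, during which the arm holds its last target. There are 200 camera calls.

## Working session

There is one attempt and no reset: what is moved stays moved. The work goes in short steps, Python scripts to look and compute and a tool call to move; the robot and the scene stay as the last step left them, time stands still between calls to the robot, and variables do not carry over. Pictures are saved under pics/ and viewed, at most 10 in all, crops included, and the job is handed in when it is done.

Besides the shell and the picture viewer there is one more tool, called after "Request:" as name(argument=value, ...), one argument or row to a line, values as JSON. arm_command: Moves the arm, as the interface text tells. Its arguments: {"type":"object","properties":{"targets":{"type":"array","items":{"type":"number"}},"grip_force":{"type":"number"}},"required":["targets"]}

```bash
mkdir -p pics
cat > h.py <<'E'
import numpy as np,cv2
from cell import bot,optics
def pt(d,u,v):
    z=d["depth"][v,u]; c=np.stack([(u-d["cx"])/d["fx"]*z,(v-d["cy"])/d["fy"]*z,z],-1)
    return (c-d["t"])@d["R"]
def cloud(d):
    v,u=np.nonzero(d["depth"]>0); return u,v,pt(d,u,v)
E
python3 - <<'E'
from h import *
o=bot.get_obs(); print(o,bot.tcp_to_tips)
for n in("scene","side"):
    d=optics.read_camera(n); cv2.imwrite(f"pics/{n}0.png",d["pixels"][:,:,::-1])
    print(n,d["R"].round(2).tolist(),(-d["R"].T@d["t"]).round())
    for t in("plunger_top","station","table","vial_done","vial_fourth","flask"):
        for r in optics.recognise(d,t)[:2]:
            b=r["bbox"];u=int((b[0]+b[2])/2);v=int((b[1]+b[3])/2)
            print(t,round(r["conf"],2),np.round(b),pt(d,np.array([u]),np.array([v]))[0].round(1))
E
```

```text
{'time_s': 0.0, 'q': array([ 1.28980854,  0.69002352, -0.19452712,  1.56637299,  0.15730406,
        0.90249415, -0.21509328]), 'joint_vel': array([-1.73425253e-03,  1.68109370e-03, -1.38765990e-03,  1.07573239e-03,
       -5.25944878e-04, -6.80921220e-04,  6.63678605e-05]), 'joint_efforts': array([-6.34399730e-04, -5.39612496e+01, -1.26669601e+00, -1.58545125e+01,
        9.13433090e-03,  9.37159726e-03, -8.38439036e-06]), 'tcp_pos': array([ 193.3830939 , -593.9747008 ,  403.85168481]), 'ee_rot': array([-3.13969257e+00,  1.29641978e-04,  3.14895256e-01]), 'ft_force': array([ 0.54200313, -0.30073641, -0.12209195]), 'torque': array([-0.06472237,  0.00819791, -0.04630815]), 'grasp_force': 0.0, 'gripper_width': 85.37971970585903} 173.4
scene [[0.81, -0.59, 0.0], [-0.28, -0.39, -0.88], [0.52, 0.71, -0.48]] [  35. -678.  539.]
plunger_top 0.5 [283. 197. 299. 228.] [446.6   6.3  70.8]
station 0.69 [284. 125. 395. 251.] [590.3  25.7  75.7]
table 0.77 [283. 182. 375. 225.] [512.  -38.   91.2]
vial_done 0.7 [352. 174. 361. 191.] [611.2  -8.1  98.7]
vial_fourth 0.48 [321. 192. 330. 211.] [506.7 -34.7  96.2]
side [[-0.87, -0.5, -0.01], [-0.26, 0.47, -0.84], [0.42, -0.73, -0.54]] [-114. 1038.  871.]
plunger_top 0.6 [323. 199. 334. 219.] [447.   29.9  71.5]
station 0.61 [240. 140. 337. 229.] [605.4 -15.5  78.9]
station 0.39 [282. 173. 285. 188.] [609.7   2.5 100.8]
table 0.62 [273. 173. 335. 219.] [535.9  14.6  80. ]
vial_fourth 0.19 [242. 141. 336. 225.] [609.  -21.   78.2]
flask 0.58 [361. 136. 382. 180.] [ 463.3 -279.1   75.4]
```

View pics/scene0.png

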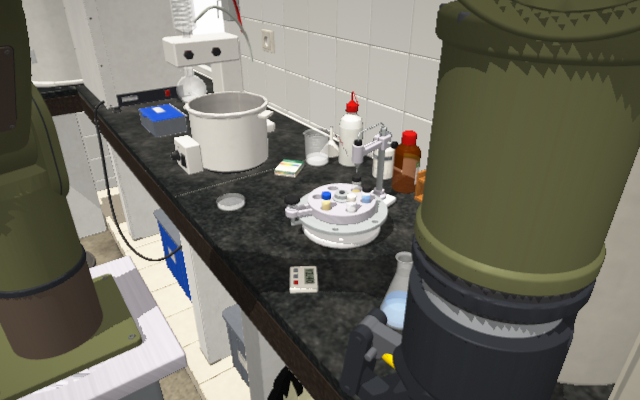

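View pics/side0.png

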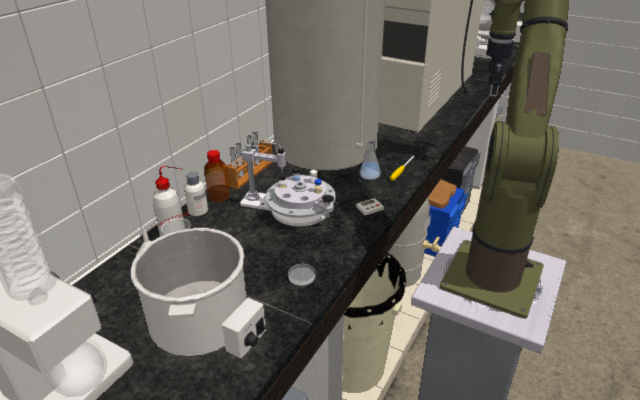

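The scene view shows the station near pixel (340,210), with the plunger button at its left-front (~295,210). The timer is at (303,278), the flask at (400,290) and the dish at (231,201). The side view shows the button at (328,205) and a grey pillar behind the flask.

Run:
```python
from h import *
from scipy.optimize import least_squares
S=[]
for n in("scene","side"):
    d=optics.read_camera(n); u,v,P=cloud(d)
    m=(P[:,0]>350)&(P[:,0]<720)&(abs(P[:,1])<180)&(P[:,2]>5)&(P[:,2]<230); P=P[m];px=d["pixels"][v[m],u[m]].astype(int); 
    # bounding of plate-level, top-level, button (dark,z>60,z<105)
    for zlo,zhi,r in((48,58,101),(73,80,74)):
        Q=P[(P[:,2]>zlo)&(P[:,2]<zhi)]; 
        Q=Q[np.linalg.norm(Q[:,:2]-[545,-10],axis=1)<130]
        print(n,zlo,len(Q),Q.min(0).round(),Q.max(0).round())
    dark=(px.max(1)<60)&(P[:,2]>60)&(P[:,2]<110)&(P[:,0]<500)
    D=P[dark]; print("dark",len(D)); 
    T=D[D[:,2]>92]
    if len(T): print("top",len(T),T.mean(0).round(1),T.min(0).round(1),T.max(0).round(1))
    np.save(n+".npy",np.c_[P,px])
    # obstacles
    u,v,P=cloud(d); m=(P[:,0]>250)&(P[:,0]<1000)&(P[:,1]>-700)&(P[:,1]<300)&(P[:,2]>130)
    H=P[m]; b=np.unique((H[:,:2]//100).astype(int),axis=0,return_inverse=True)
    inv=b[1].ravel()
    print([(*(x*100).tolist(),int(H[inv==i,2].max())) for i,x in enumerate(b[0]) if (inv==i).sum()>5])
    x=d["pixels"][120:250,220:410] if n=="scene" else d["pixels"][130:240,230:400]
    cv2.imwrite(f"pics/{n}1.png",cv2.resize(x[:,:,::-1],None,fx=4,fy=4,interpolation=2))
```

```text
scene 48 1279 [ 452. -116.   48.] [667.  85.  58.]
scene 73 1221 [444. -91.  73.] [636.  61.  80.]
dark 122
top 118 [454.9  12.2  96.1] [440.9  -2.   92.1] [472.3  33.   98.6]
[(400, -700, 248), (500, -600, 362), (600, -600, 185), (600, -100, 212), (600, 0, 213), (700, -100, 172), (700, 0, 212), (700, 200, 206), (800, 0, 452), (800, 100, 449), (800, 200, 442), (900, 0, 362), (900, 100, 405), (900, 200, 411)]
side 48 701 [ 455. -118.   48.] [668.  88.  58.]
side 73 829 [443. -93.  73.] [638.  60.  80.]
dark 57
top 56 [454.7  19.3  97.4] [441.6   6.1  93.4] [471.7  34.3 102.7]
[(400, -700, 494), (400, -600, 470), (500, -700, 486), (500, -600, 469), (500, -500, 525), (500, -400, 541), (500, -300, 545), (600, -700, 272), (600, -300, 546), (600, -100, 212), (600, 0, 215), (700, -300, 540), (700, -100, 174), (700, 0, 210), (700, 200, 206), (800, -400, 507), (800, -300, 525), (800, -200, 544), (800, -100, 564), (800, 0, 584), (800, 100, 604), (800, 200, 623), (900, -400, 500), (900, -300, 524), (900, -200, 537), (900, -100, 547), (900, 0, 572), (900, 100, 598), (900, 200, 616)]
```

View pics/scene1.png

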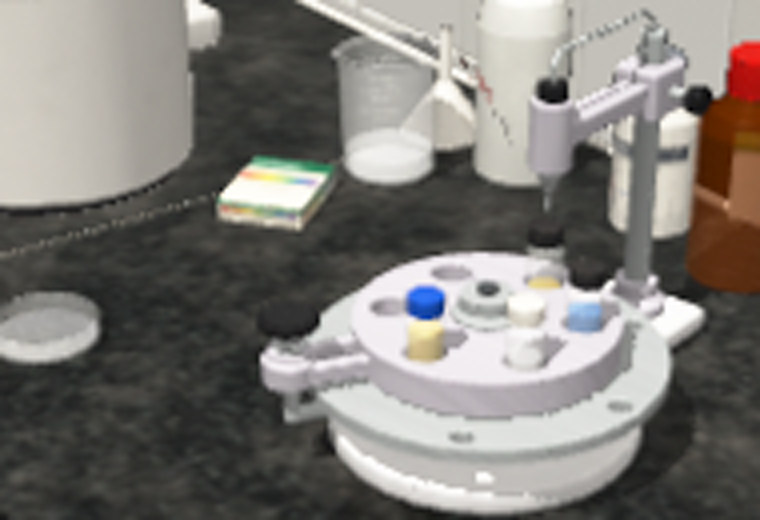

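The crop shows the plunger button at (290,320), its arm joining the table, and the plate holes at (460,437) and (620,405). The vial under the needle is at (546,250).

```bash
cat > est.py <<'E'
from h import *
from scipy.optimize import least_squares
def edge(Q,c,r):  # outermost points per angular bin
    a=np.degrees(np.arctan2(*(Q[:,:2]-c).T[::-1]))//6; R=np.linalg.norm(Q[:,:2]-c,axis=1)
    return np.array([Q[a==k][np.argmax(R[a==k])][:2] for k in np.unique(a)])
for n in("scene","side"):
    A=np.load(n+".npy");P=A[:,:3]
    for zlo,zhi,r in((50,57,101),(74,80,74)):
        c=np.array([558,-15.]); 
        for _ in range(3):
            d=np.linalg.norm(P[:,:2]-c,axis=1); Q=P[(P[:,2]>zlo)&(P[:,2]<zhi)&(d<r+6)]
            E=edge(Q,c,r); f=least_squares(lambda p:np.linalg.norm(E-p,axis=1)-r,c,loss="soft_l1",f_scale=1.5); c=f.x
        print(n,r,c.round(1),len(E),np.median(Q[:,2]).round(1))
    g=(A[:,3:].max(1)<60)&(P[:,2]>92)&(P[:,2]<104)&(P[:,0]<500); T=P[g]
    h=cv2.minEnclosingCircle(T[:,:2].astype(np.float32)); print("button",h,np.percentile(T[:,2],80))
E
python3 est.py
python3 - <<'E'
from h import *
d=optics.read_camera("side");u,v,P=cloud(d); m=(P[:,0]>450)&(P[:,0]<760)&(P[:,1]>-420)&(P[:,1]<-200)&(P[:,2]>150); print(P[m].min(0),P[m].max(0))
from scipy.spatial.transform import Rotation as Ro
o=bot.get_obs();R=Ro.from_euler("xyz",o["ee_rot"]).as_matrix()
print(R.T@(np.array([455,17,404])-o["tcp_pos"]))
E
```

```text
scene 101 [564.  -15.7] 41 53.1
scene 74 [563.4 -15.3] 60 76.2
button ((456.67529296875, 15.51473617553711), 17.683835983276367) 97.2914990921667
side 101 [564.2 -14.1] 45 53.7
side 74 [563.8 -14. ] 60 76.9
button ((457.0531311035156, 19.19375228881836), 15.664061546325684) 98.77014239749282
[ 515.57066565 -419.90517381  150.02456524] [ 759.98633056 -217.54383199  546.81231109]
[ 437.88498907 -500.3153485     0.67529289]
```

Request:
arm_command(
  targets=[0, 0, 0, 27.5, -31.3, 0, 255, 0, 0, 0, 27.5, -31.3, 0, 255, 0, 0, 0, 27.5, -31.3, 0, 255, 0, 0, 0, 27.5, -31.3, 0, 255, 0, 0, 0, 27.5, -31.3, 0, 255, 0, 0, 0, 27.5, -31.3, 0, 255, 0, 0, 0, 27.5, -31.3, 0, 255, 0, 0, 0, 27.5, -31.3, 0, 255, 0, 0, 0, 27.5, -31.3, 0, 255, 0, 0, 0, 27.5, -31.3, 0, 255, 0, 0, 0, 27.5, -31.3, 0, 255, 0, 0, 0, 27.5, -31.3, 0, 255, 0, 0, 0, 27.5, -31.3, 0, 255, 0, 0, 0, 27.5, -31.3, 0, 255, 0, 0, 0, 27.5, -31.3, 0, 255, 0, 0, 0, 27.5, -31.3, 0, 255, 0, 0, 0, 0, 0, 0, 255, 0, 0, 0, 0, 0, 0, 255],
)

```text
time_s: 2.65
tcp_pos: [457.0, 19.0, 404.7]
ee_rot: [3.141, -0.0, 0.317]
ft_force: [0.2, 0.1, -0.3]
gripper_width: 0.2
grasp_force: 0.0
```

```bash
cat > off.py <<'E'
from h import *
from scipy.spatial.transform import Rotation as Ro
import sys
o=bot.get_obs();R=Ro.from_euler("xyz",o["ee_rot"]).as_matrix()
print(o["time_s"],o["tcp_pos"].round(1),o["ee_rot"].round(4),o["q"].round(2),o["ft_force"].round(2),o["gripper_width"])
print("tool off",(R.T@(np.array([float(a) for a in sys.argv[1:4]])-o["tcp_pos"])).round(2))
E
python3 off.py 456.8 17.5 281
```

```text
2.65 [457.   19.  404.7] [ 3.1415 -0.      0.3174] [-0.06  0.48 -0.13  2.05  0.1   0.62 -1.5 ] [ 0.24  0.08 -0.34] 0.16652854721142987
tool off [ -0.63   1.36 123.67]
```

Request:
arm_command(
  targets=[0, 0, 0, -0.6, 1.4, 31, 255, 0, 0, 0, 0, 0, 31, 255, 0, 0, 0, 0, 0, 31, 255, 0, 0, 0, 0, 0, 31, 255, 0, 0, 0, 0, 0, 0, 255, 0, 0, 0, 0, 0, 0, 255],
)

```text
time_s: 3.25
tcp_pos: [456.4, 15.4, 281.0]
ee_rot: [3.141, 0.002, 0.313]
ft_force: [0.9, -0.6, 0.1]
gripper_width: 0.0
grasp_force: 0.0
```

```bash
python3 off.py 456.8 17.5 281
python3 - <<'E'
from h import *
a=optics.read_camera("scene")["pixels"][150:250,240:400];b=optics.read_camera("side")["pixels"][140:240,260:420]
cv2.imwrite("pics/c.png",cv2.resize(np.hstack([a,b])[:,:,::-1],None,fx=2.5,fy=2.5,interpolation=2))
E
```

```text
3.25 [456.4  15.4 281. ] [3.1411e+00 1.6000e-03 3.1280e-01] [-0.1   0.71 -0.06  2.17  0.16  0.27 -1.55] [ 0.89 -0.56  0.06] 0.014682640370418094
tool off [ 1.02 -1.86 -0.01]
```

View pics/c.png

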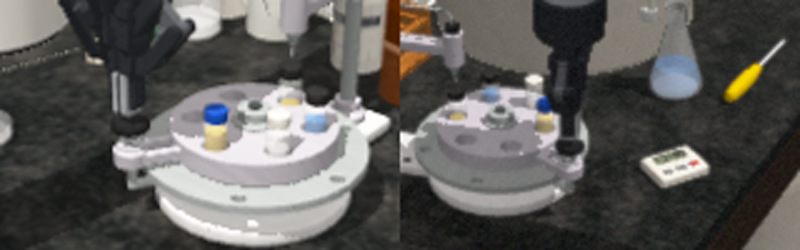

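The closed fingertips are right over the button in both halves of the picture: (130,120) in the scene view and (570,145) in the side view. Vials and hub are clear, so I can press.

Request:
arm_command(
  targets=[0, 0, 0, 0.8, -1.5, 3, 255, 0, 0, 0, 0, 0, 3, 255, 0, 0, 0, 0, 0, 3, 255, 0, 0, 0, 0, 0, 3, 255, 0, 0, 0, 0, 0, 3, 255, 0, 0, 0, 0, 0, 3, 255, 0, 0, 0, 0, 0, 3, 255, 0, 0, 0, 0, 0, 0, 255, 0, 0, 0, 0, 0, 0, 255],
)

```text
time_s: 4.25
tcp_pos: [457.1, 18.4, 259.8]
ee_rot: [3.141, -0.001, 0.315]
ft_force: [0.3, 1.1, 7.3]
gripper_width: -0.0
grasp_force: 3.4
```

```bash
python3 off.py 456.8 17.5 259.4
```

```text
4.25 [457.1  18.4 259.8] [ 3.1414e+00 -6.0000e-04  3.1500e-01] [-0.11  0.75 -0.05  2.18  0.16  0.21 -1.56] [0.29 1.06 7.29] -0.040004942196294586
tool off [-0.6   0.73  0.4 ]
```

Request:
arm_command(
  targets=[0, 0, 0, 0, 0, 1, 255, 0, 0, 0, 0, 0, 1, 255, 0, 0, 0, 0, 0, 0, 255, 0, 0, 0, 0, 0, 0, 255],
)

```text
time_s: 4.65
tcp_pos: [457.1, 18.4, 258.3]
ee_rot: [3.141, -0.001, 0.315]
ft_force: [-1.8, -0.9, 12.6]
gripper_width: -0.1
grasp_force: 6.4
```

```bash
python3 off.py 456.8 17.5 259.4
python3 - <<'E'
from h import *
# 20 rows of -3 deg about tool z; first chord direction in tool frame (tip tracks circle)
ax=np.array([564,-14.8]); b=np.array([456.8,17.5]); r=b-ax
a=np.radians(3);R=np.array([[np.cos(a),-np.sin(a)],[np.sin(a),np.cos(a)]])
d=R@r-r; y=.315; print("world chord",d,"tool",[d@[np.cos(y),np.sin(y)],-(d@[-np.sin(y),np.cos(y)])],np.linalg.norm(r))
E
```

```text
4.65 [457.1  18.4 258.3] [ 3.1412e+00 -1.1000e-03  3.1500e-01] [-0.11  0.76 -0.05  2.18  0.16  0.2  -1.56] [-1.82 -0.87 12.61] -0.1433955217380808
tool off [-0.55  0.74 -1.06]
world chord [-1.54353751 -5.65468054] tool [np.float64(-3.219503047239168), np.float64(4.898236432902608)] 111.96039478315534
```

At the stop with 12.6 N. Turning the first half.

Request:
arm_command(
  targets=[0, 0, -3, -3.22, 4.9, 0, 255, 0, 0, -3, -3.22, 4.9, 0, 255, 0, 0, -3, -3.22, 4.9, 0, 255, 0, 0, -3, -3.22, 4.9, 0, 255, 0, 0, -3, -3.22, 4.9, 0, 255, 0, 0, -3, -3.22, 4.9, 0, 255, 0, 0, -3, -3.22, 4.9, 0, 255, 0, 0, -3, -3.22, 4.9, 0, 255, 0, 0, -3, -3.22, 4.9, 0, 255, 0, 0, -3, -3.22, 4.9, 0, 255, 0, 0, 0, 0, 0, 0, 255],
)

```text
time_s: 5.75
tcp_pos: [454.9, -40.8, 258.3]
ee_rot: [3.141, 0.001, 0.838]
ft_force: [-1.4, -0.4, 14.2]
gripper_width: 0.2
grasp_force: 7.0
```

```bash
python3 - <<'E'
from h import *
a=np.radians(30);R=np.array([[np.cos(a),-np.sin(a)],[np.sin(a),np.cos(a)]]);print("expect",np.array([564,-14.8])+R@[-107.2,32.3])
E
python3 off.py 455 -40.4 258.3;python3 - <<'E'
from h import *
a=optics.read_camera("scene")["pixels"][150:250,240:400];b=optics.read_camera("side")["pixels"][140:240,260:420]
cv2.imwrite("pics/d.png",cv2.resize(np.hstack([a,b])[:,:,::-1],None,fx=2.5,fy=2.5,interpolation=2))
E
```

```text
expect [455.01207671 -40.42737946]
5.75 [454.9 -40.8 258.3] [3.1406e+00 1.0000e-03 8.3810e-01] [ 0.08  0.76 -0.14  2.18  0.45  0.23 -1.2 ] [-1.43 -0.41 14.16] 0.20478831619210483
tool off [ 0.31 -0.21  0.03]
```

View pics/d.png

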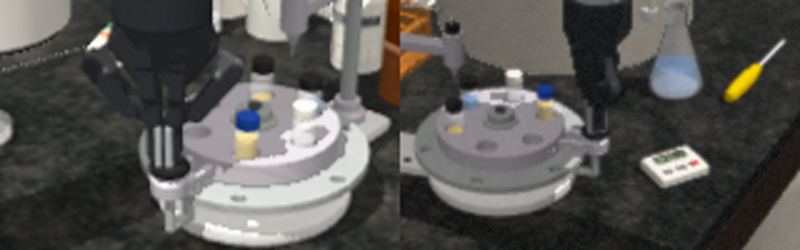

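The carousel follows: the button is at (168,168) in the scene half and (595,140) in the side half, still under the fingertip, and the vials have moved about 30°. Next is the second half.

Request:
arm_command(
  targets=[0, 0, -3, -3.22, 4.9, 0, 255, 0, 0, -3, -3.22, 4.9, 0, 255, 0, 0, -3, -3.22, 4.9, 0, 255, 0, 0, -3, -3.22, 4.9, 0, 255, 0, 0, -3, -3.22, 4.9, 0, 255, 0, 0, -3, -3.22, 4.9, 0, 255, 0, 0, -3, -3.22, 4.9, 0, 255, 0, 0, -3, -3.22, 4.9, 0, 255, 0, 0, -3, -3.22, 4.9, 0, 255, 0, 0, -3, -3.22, 4.9, 0, 255, 0, 0, 0, 0, 0, 0, 255, 0, 0, 0, 0, 0, 0, 255],
)

```text
time_s: 7.05
tcp_pos: [482.3, -91.9, 258.4]
ee_rot: [3.142, 0.003, 1.36]
ft_force: [-1.6, -1.9, 13.6]
gripper_width: -0.2
grasp_force: 6.6
```

```bash
cat > fin.py <<'E'
from h import *
import sys
for n in("scene","side"):
    d=optics.read_camera(n);u,v,P=cloud(d); px=d["pixels"][v,u].astype(int)
    dd=np.linalg.norm(P[:,:2]-[564,-14.8],axis=1)
    m=(px.max(1)<60)&(dd>90)&(dd<135)&(P[:,2]>70)&(P[:,2]<104)&(P[:,0]<540); T=P[m]
    c,r=cv2.minEnclosingCircle(T[:,:2].astype(np.float32)); print(n,"btn",len(T),np.round(c,1),round(r,1),"ang",np.degrees(np.arctan2(c[1]+14.8,c[0]-564))%360,"z90",np.percentile(T[:,2],90))
    # arm: light metal, r 80..95, z 60-82
    m=(dd>80)&(dd<95)&(P[:,2]>60)&(P[:,2]<90)&(P[:,0]<540)&(px.min(1)>90); Q=P[m].mean(0)if m.any() else None
    if Q is not None: print(" arm",m.sum(),Q.round(1),np.degrees(np.arctan2(Q[1]+14.8,Q[0]-564))%360)
    x=d["pixels"][150:250,240:400] if n=="scene" else d["pixels"][140:240,260:420]
    cv2.imwrite(f"pics/_{n}.png",x[:,:,::-1])
cv2.imwrite(f"pics/{sys.argv[1]}.png",cv2.resize(np.hstack([cv2.imread("pics/_scene.png"),cv2.imread("pics/_side.png")]),None,fx=2.5,fy=2.5,interpolation=2))
E
python3 off.py 482.4 -91.5 258.3; python3 fin.py e
```

```text
7.05 [482.3 -91.9 258.4] [3.1415e+00 2.5000e-03 1.3605e+00] [ 0.3   0.79 -0.33  2.08  0.67  0.38 -0.79] [-1.61 -1.93 13.59] -0.1878982550311441
tool off [0.46 0.01 0.06]
scene btn 102 [483.3 -95. ] 16.7 ang 224.8084447101504 z90 99.96094000699847
 arm 3 [512.7 -84.8  68.4] 233.7935467673936
side btn 55 [481.8 -89.2] 17.1 ang 222.15273601803625 z90 101.21772622518755
 arm 39 [500.8 -73.9  68.3] 223.07460067314693
```

View pics/e.png

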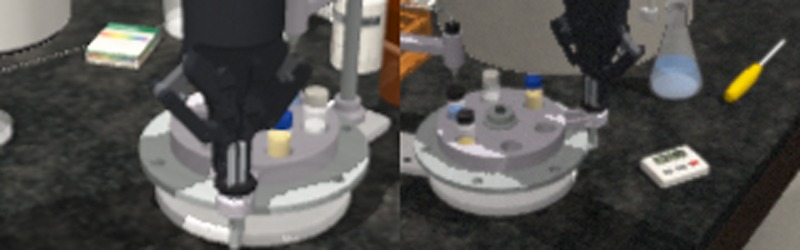

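The button sits at about 223°, at the next hole, with the fingertip on it (scene half 237,185; side half 592,110). The blue-tinted vial is under the needle. Releasing straight up.

Request:
arm_command(
  targets=[0, 0, 0, 0, 0, -2, 255, 0, 0, 0, 0, 0, -2, 255, 0, 0, 0, 0, 0, -2, 255, 0, 0, 0, 0, 0, -2, 255, 0, 0, 0, 0, 0, -3, 255, 0, 0, 0, 0, 0, -4, 255, 0, 0, 0, 0, 0, -10, 255, 0, 0, 0, 0, 0, -25, 255, 0, 0, 0, 0, 0, -40, 255, 0, 0, 0, 0, 0, -40, 255, 0, 0, 0, 0, 0, -20, 255, 0, 0, 0, 0, 0, 0, 255, 0, 0, 0, 0, 0, 0, 255],
)

```text
time_s: 8.45
tcp_pos: [482.5, -90.6, 407.9]
ee_rot: [3.141, -0.0, 1.362]
ft_force: [-0.6, 0.4, -0.9]
gripper_width: 0.0
grasp_force: 0.0
```

```bash
python3 off.py 482.4 -91.5 258.3; python3 fin.py f
```

```text
8.45 [482.5 -90.6 407.9] [ 3.1409e+00 -2.0000e-04  1.3622e+00] [ 0.46  0.56 -0.58  1.95  0.43  0.76 -0.57] [-0.59  0.37 -0.85] 0.03414580120233016
tool off [-9.100e-01  2.000e-02  1.496e+02]
scene btn 118 [481.3 -97.5] 15.0 ang 224.98651698024895 z90 97.9250242206968
 arm 17 [509.3 -83.   67.9] 231.23271925660003
side btn 66 [483.4 -92.3] 19.0 ang 223.8965845968775 z90 99.62369288075543
 arm 42 [501.  -74.2  67.2] 223.3093170073272
```

View pics/f.png

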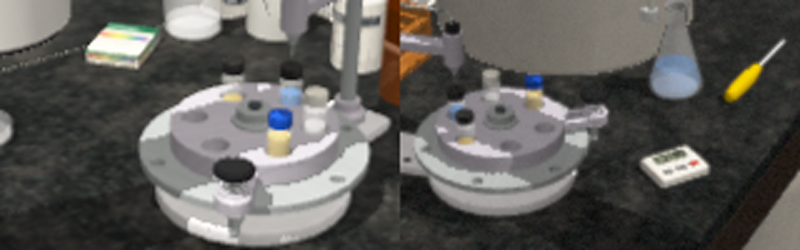

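The button is back at about 98 mm, which is its full up height (it would be about 90 mm if the pin were riding under the plate). The next vial, at (291,85) in the scene half, stands under the needle, and the robot is clear.

```bash
python3 -c "
from cell import bot;print(bot.hand_in())"
```

```text
the job is handed in; nothing more can be done
None
```

I turned the carousel one hole anticlockwise and let the plunger spring back to its full height, so the pin is in the hole and the next vial is under the needle; the job was handed in at about 8.5 s, with the arm clear.

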